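# Square up the fence of a glass-bevelling sled and lock its wing nut

## Robot

A 6-joint arm with a two-finger parallel gripper is mounted at the origin on the work surface. World frame = base frame: x ahead of the robot, y to its left, z up, the work surface at z = 0. Lengths are in m, angles in degrees, forces in N, time in s.
With the tool pointing down it reaches from about 0.325 to 0.775 m from the base axis. Payload 5.5 kg.
Tool frame: the origin (TCP) lies at the centre of the arm's flange, where the gripper is bolted on; the fingertips stand 182 mm ahead of it and the grasp point (between the pads) lies 163 mm ahead of it; z points along the fingers, y is the direction in which the jaws open and shut (so a half turn about z gives the same grasp; the last joint's range is limited). The gripper opens to 88 mm and grips with 3 to 60 N. Pads are 20 mm wide; open, the fingers measure 115 mm over their backs; the gripper's body (75 mm by 178 mm) begins 61 mm behind the grasp point.
Start: joints at [-3.249, 5.22, 70.514, -0, 104.267, -3.249], TCP at [0.6, -0, 0.405] pointing down, gripper open.
Joint ranges: [-164.24, 164.24], [-49.07, 125.15], [9.68, 141.18], [-86.29, 266.29], [3.28, 154.24], [-151.56, 151.56]. Speed limits (degrees/s): [147.25, 147.25, 172.46, 180, 180, 180].

## Interface

Orientations are given as [roll, pitch, yaw] about the fixed x, y, z axes, in that order (R = Rz(yaw) Ry(pitch) Rx(roll)).
In Python, from station import r gives the robot as it stands. The module is installed in compiled form; this text tells all that it offers. Calls block until the motion is done:
- r.reach(position, orientation): joint-space move of the TCP to a pose.
- r.servo_line(position, rotation=None, speed=0.15): straight line of the TCP; rotation=None keeps the orientation; speed is the mean speed in m/s.
- r.move_joints(angles): joint-space move.
- r.let_go() and r.grab(squeeze=None): open the fingers fully, or close them until they stop; squeeze is the grip in N (None keeps the last).
- r.wait(seconds).
- r.inverse_kinematics(position, orientation): joint angles nearest the present ones, or None.
- r.sense(): the state.
- r.snapshot(name): name is "scene" or "side" or "wrist"; returns a dict with "frame" (400x640x3 uint8, red, green, blue), "fx", "fy", "cx", "cy" (pixels), "dist_coeffs" ([k1, k2, p1, p2, k3] as OpenCV has them; the pictures are not rectified), "R" (3x3) and "t" (3): a world point X has camera coordinates R X + t. Camera axes: x right, y down, z forward; pixel columns grow to the right and rows downward; lengths in m; the calibration is good to about 2 mm. A picture is of the moment at which its call begins. There is no depth.
A pose or a line that the arm cannot do raises r.IKError and nothing moves.
- r.hand_in(): hands the job in, once; it reports no verdict.
The state is a dict: "clock": time; "joints": joint angles; "joint_vel": joint speeds; "joint_torque": joint torques, N m; "tcp_pos": TCP position; "orientation": TCP orientation; "contact_force": force on the tool from outside, world axes, zero at the start; "torque": the same for the moment, N m; "opening": finger opening in m.
Only numpy, scipy, OpenCV 4.12 (cv2) and the standard library are available. Lean on these libraries where they do the work, as an engineer would, in place of code of your own. Each camera call takes 0.05 s, during which the arm holds its last target. There are 200 camera calls.

## Task

Square up the swing fence of the sloping bevelling sled: hold the try square flat over the bed and press it into the corner so that its stock bears flush on the ledge and its outer blade edge bears flush along the fence, moving the fence out to square with it, and keep it pressed on both, without forcing it, for about half a second. Then lay the try square down gently, flat on the bench off the sled, and turn the fence's wing nut clockwise until it is fully tight, leaving the fence square. Leave the glass and the other things on the bench undisturbed.

Things in the scene. Friction and masses are not known exactly. Their poses are not given: they have to be found in the camera images.
- bed: Flat top plate of the bevelling sled, 300 x 200 mm, sloping 30 deg. Origin at the plate's centre, on its top surface. Axes: x straight up the slope, y level along the plate (parallel to the ledge), z square out of the plate. 'Bed' numbers in other entries are mm in this frame. Low edge x = -100, about 28 mm above the bench; high edge x = +100, about 128 mm.
- coolant_pipe: Obstacle: fixed rigid copper pipe, 16 mm thick (brass valve 22 mm thick, z 32 to 56), standing square out of the bed; origin at its foot at bed x 0, y -138, axes as the bed. It rises to z 155 mm, then turns outward (-y) into a brass hose tail to y -46. The valve's flat lever lies on its -y side: x -48 to 8, to y -24, z 39 to 50.
- ledge: Fixed straight steel lip along the bed's low edge, 12 mm wide (bed x -100 to -88), 8 mm high, 250 mm long (bed y -103 to 147). Origin under its middle, axes as the bed. Its up-slope face is at bed x = -88.
- fence_bar: Steel bar of the swing fence, 172 x 14 mm, top 30 mm above the bed. Origin at its pivot, on the bed (bed x -80, y 22); x along the bar away from the ledge (bar x -6 to 166), z out of the bed. Working face at its y = +7; when square, at bed y = 29. The corner with the ledge is on its +y side. A flat plate under the nut (top 7 mm above the bed) swings with it.
- fence (a joint): Swing of the fence about its pivot, rad: 0 = exactly square to the ledge; positive = upper end swung in towards bed +y (corner under 90 deg). Range -0.08 to 0.34; it starts swung in. About 0.12 N m moves it (about 1 N at its upper end); it stays where it is left. Tightening the nut does not make it stiffer.
- wing_nut (a joint): Turn of the wing nut, rad: grows as it is turned clockwise seen from above the bed (tightening). Tight against a hard stop at 2.80. About 0.1 N m turns it; it stays where left and does not visibly sink. At reading q the line of the wings is (45 deg + 2.80 rad - q) counter-clockwise from bed x.
- nut_wings (a point): Wing nut's centre half-way up its wings, on its axis: bed x 0, y -48, z 35.5; x along the wings, z square out of the bed. Two upright wings, each 5 to 31 mm off the axis (62 mm over the tips), 9 mm thick, 27 to 44 mm above the bed; hub below 25 mm wide, top 25 mm above the bed. Fence bar 63 mm away on its bed +y side, coolant pipe 90 mm on the -y side.
- try_square: Loose L, 0.36 kg: stock (dark wood, brass face) 110 x 30 x 26 mm, steel blade 30 x 4 mm. Origin under the stock's centre; x along the blade, y along the stock away from the blade, z up. Stock's outer edge x -15; blade reaches x 135, over y -55 to -25, z 11 to 15; outer blade edge and stock end both at y -55. Home in the corner its axes match the bed's: x -15 on ledge, y -55 on fence.
- square_stock (a point): Centre of the try square's stock, half-way up (13 mm above its underside); axes as try_square. The stock is 30 mm wide to grip across (along x).
- tumbler_a: Bystander: cut-glass tumbler, 80 mm wide, 95 mm high, upright, origin at its foot.
- tumbler_b: Bystander: cut-glass tumbler like the other.
- vase: Bystander: cut-glass vase, 90 mm wide, 170 mm high, upright, origin at its foot.
- glass_block: Bystander: clear glass block 120 x 70 x 30 mm lying flat, origin under its centre, long side along x.
- dressing_stick: Bystander: white stone dressing stick 25 x 150 x 25 mm, long side along y, origin under its centre.
- spare_wheel: Bystander: grey grinding wheel lying flat, 150 mm across, 18 mm thick, origin under its centre.
- spanner: Bystander: steel spanner 190 mm long lying flat along its x, origin under its middle.
Not all that is in view belongs to the job. What is shaped like the try_square but orange is not meant.

How it is judged (in metres and radians):
On the way, in this order (a step that is already met when the one before it is completed fails the run):
1. the try square is pressed against the ledge and the fence at once, lying flush on both, with the fence square (contact force between try_square and ledge above 1 N and contact force between try_square and fence_bar above 1 N and angle between the y axis of try_square and the y axis of ledge, either way round below 0.03 rad and angle between the x axis of try_square and the x axis of fence_bar, either way round below 0.03 rad and angle between the z axis of try_square and the z axis of bed, either way round below 0.08 rad and value of joint fence between -0.03 and 0.03 rad), for 0.3 s.
2. the try square lies flat on the bench, off the sled (height (world z) of square_stock below 0.018 m and angle between square_stock's own z axis and vertical below 0.06 rad and contact force between try_square and the fingers below 0.1 N), for 0.2 s.
3. the wing nut is turned clockwise until tight, the fence still square (value of joint wing_nut above 2.65 rad and value of joint fence between -0.03 and 0.03 rad), for 0.2 s.
At the end, for the whole second after the job is handed in: The wing nut is tight (turn reading above 2.65 rad), the fence is square to the ledge within 0.03 rad, and the try square lies still and flat on the bench (tilt under 0.06 rad, stock centre under 18 mm high), off the sled (all of step 3 and height (world z) of square_stock below 0.018 m and angle between square_stock's own z axis and vertical below 0.06 rad and linear speed of try_square below 0.02 m/s); the robot touches nothing.
It fails at once if a bystander on the bench is shoved more than 20 mm or knocked over (distance of any of tumbler_a, tumbler_b, vase, glass_block, dressing_stick, spare_wheel, spanner from where it was at the start of the episode above 0.02 m or angle between any of tumbler_a, tumbler_b, vase, glass_block, dressing_stick, spare_wheel, spanner's own z axis and vertical above 0.3 rad).
It fails at once if the try square is let go and falls (faster than 0.6 m/s, a drop of about 20 mm) (contact force between try_square and the fingers below 0.1 N and linear speed of try_square above 0.6 m/s).
It fails at once if the try square is forced against the fence or the ledge (over 60 N) (contact force between try_square and fence_bar above 60 N or contact force between try_square and ledge above 60 N).
It also fails if it takes over 72 s, if anything falls off the work surface, if the arm or the gripper's body presses on something with over 40 N, if the wrist force passes 120 N, or if a joint passes its speed limit or range.

## Working session

There is one attempt and no reset: what is moved stays moved. The work goes in short steps, each a Python script; the robot and the scene stay as the last script left them, time stands still between calls to the robot, and variables do not carry over. Pictures are saved under pics/ and viewed, about 8 in all and at most 12, crops included, and the job is handed in when it is done.

```bash
mkdir -p pics; ls
python3 - <<'E'
from station import r
import cv2,pickle
d={}
for n in("scene","side","wrist"):
    s=r.snapshot(n);d[n]=s
    cv2.imwrite(f"pics/{n}0.png",s["frame"][:,:,::-1])
    print(n,s["fx"],s["fy"],s["cx"],s["cy"],s["dist_coeffs"],s["R"],s["t"])
pickle.dump(d,open("snap0.pkl","wb"))
print(r.sense())
E
```

```text
pics
scene 381.20052177839665 381.20052177839665 319.00717289966946 206.20583719713304 [-0.0586392  0.         0.         0.         0.       ] [[ 0.69510604  0.71858778 -0.02142905]
 [ 0.42572201 -0.43546384 -0.79317842]
 [-0.5792999   0.54222029 -0.60861218]] [-0.36982281 -0.16179409  1.5837018 ]
side 485.86204872238636 485.86204872238636 317.19588562969415 200.26346261418618 [0.03962445 0.         0.         0.         0.        ] [[-0.89185564 -0.45221023  0.00997127]
 [-0.24711584  0.46866463 -0.84810803]
 [ 0.37884994 -0.75885399 -0.52972951]] [0.46106742 0.22692875 1.16660993]
wrist 293.9954898267945 293.9954898267945 314.96309638610575 202.28441525561257 [-0.0152396  0.         0.         0.         0.       ] [[ 9.99998986e-01  9.65932963e-04 -1.04612501e-03]
 [ 1.21044110e-03 -9.63603516e-01  2.67332748e-01]
 [-7.49824225e-04 -2.67333744e-01 -9.63603709e-01]] [-0.59998727 -0.03360532  0.38889022]
{'clock': 0.15, 'joints': array([-3.24930803e+00,  5.25289530e+00,  7.05638566e+01,  5.74838510e-04,
        1.04267242e+02, -3.24926904e+00]), 'joint_vel': array([-0.06127131, -0.10233279, -0.18624439,  0.13997266, -0.02306487,
        0.05269339]), 'joint_torque': array([ 1.35033202e-03, -4.47044814e+01, -4.06907630e+01,  6.99103042e-02,
        2.74600578e-02, -1.16549641e-04]), 'tcp_pos': array([ 6.00049132e-01, -9.61099060e-06,  4.03791039e-01]), 'orientation': array([-1.79916172e+02, -5.31722034e-03,  9.00000984e+01]), 'contact_force': array([-0.18109644,  0.48594557,  0.79755999]), 'torque': array([ 0.01913356, -0.03303883, -0.01652587]), 'opening': 0.08795499861032142}
```

View pics/scene0.png

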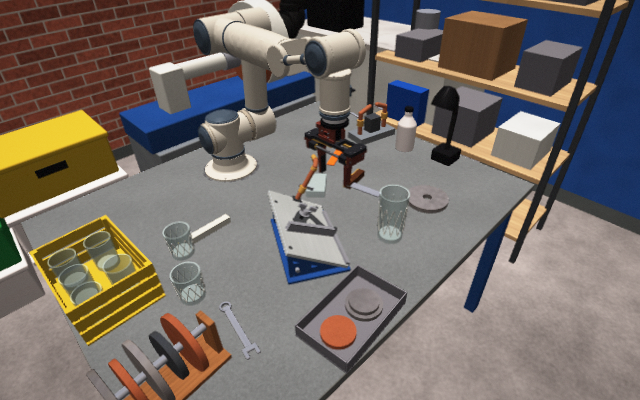

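View pics/side0.png

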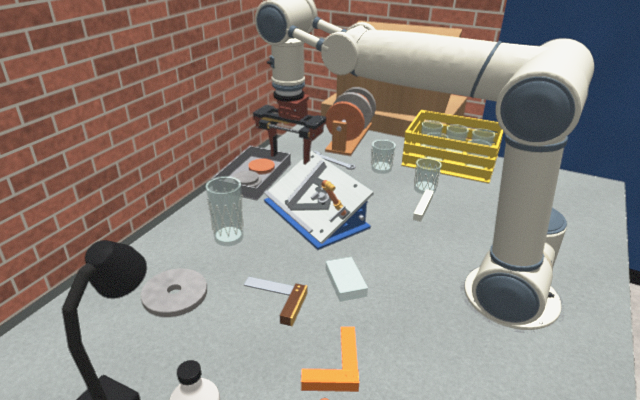

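The side view shows the real try square, with its stock near (294,303) and blade near (268,286). The sled is near (320,195). Next I'll look at zoomed crops.

Run:
```python
import pickle,cv2,numpy as np
d=pickle.load(open("snap0.pkl","rb"))
a=d["side"]["frame"][145:345,200:400]
b=d["scene"]["frame"][150:300,240:390]
a=cv2.resize(a,(400,400),interpolation=2);b=cv2.resize(b,(400,400),interpolation=2)
m=np.hstack([a,b]);cv2.imwrite("pics/m1.png",m[:,:,::-1])
```

```text
(no output)
```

View pics/m1.png

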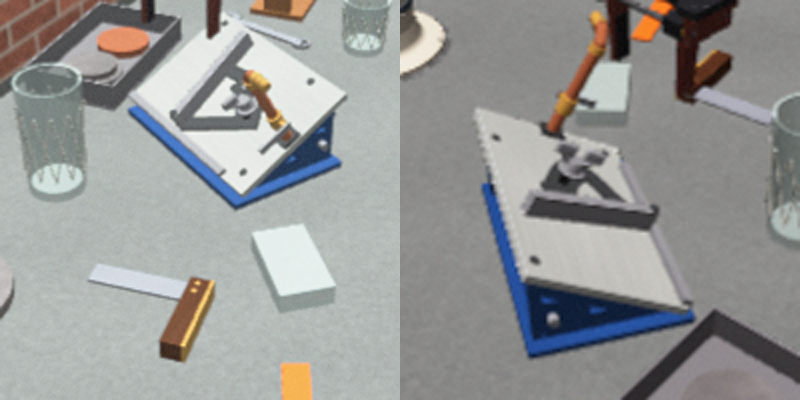

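View pics/wrist0.png

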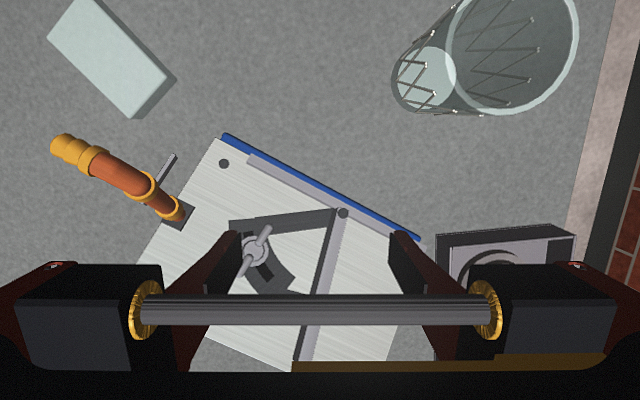

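The wrist view shows the ledge along the edge from (222,135) to (420,240), so the slope falls toward world +x+y. The fence runs from (340,210) to (300,355) and the nut is at (255,245). I'll write helpers and take closer wrist looks.

```bash
cat > h.py <<'E'
import numpy as np,cv2,pickle
from scipy.spatial.transform import Rotation as Ro
def ray(s,uv):
    K=np.array([[s["fx"],0,s["cx"]],[0,s["fy"],s["cy"]],[0,0,1.]])
    p=cv2.undistortPoints(np.array(uv,float).reshape(-1,1,2),K,np.array(s["dist_coeffs"])).reshape(-1,2)
    R=np.array(s["R"]);C=-R.T@np.array(s["t"])
    return C,np.c_[p,np.ones(len(p))]@R
def onz(s,uv,z=0.):
    C,d=ray(s,uv);return C+d*((z-C[2])/d[:,2])[:,None]
def proj(s,X):
    K=np.array([[s["fx"],0,s["cx"]],[0,s["fy"],s["cy"]],[0,0,1.]])
    return cv2.projectPoints(np.array(X,float).reshape(-1,1,3),cv2.Rodrigues(np.array(s["R"]))[0],np.array(s["t"]),K,np.array(s["dist_coeffs"]))[0].reshape(-1,2)
def snap(r,n,f):
    s=r.snapshot(n);pickle.dump(s,open(f+".pkl","wb"));cv2.imwrite(f"pics/{f}.png",s["frame"][:,:,::-1]);return s
E
python3 - <<'E'
from h import *
d=pickle.load(open("snap0.pkl","rb"))
s=d["side"]
print(np.round(onz(s,[[281,320],[306,285],[245,282],[292,292],[226,238],[345,280],[423,217],[174,292]]),3))
from station import r
r.reach([0.52,-0.22,0.48],[180,0,90]); snap(r,"wrist","w1")
sq=onz(s,[[285,300]])[0]
t=np.array([sq[0],sq[1]-.1,.40]);print(t)
r.reach(list(t),[180,0,90]); snap(r,"wrist","w2");print(r.sense()["clock"])
a=cv2.imread("pics/w1.png");b=cv2.imread("pics/w2.png")
cv2.imwrite("pics/m2.png",np.vstack([cv2.resize(a[:300],(640,300)),b[:300]]))
E
```

```text
[[ 0.444  0.322  0.   ]
 [ 0.449  0.195  0.   ]
 [ 0.587  0.254  0.   ]
 [ 0.467  0.232  0.   ]
 [ 0.736  0.127  0.   ]
 [ 0.372  0.134  0.   ]
 [ 0.281 -0.23   0.   ]
 [ 0.717  0.361  0.   ]]
[0.46843302 0.16312558 0.4       ]
2.6833
```

View pics/m2.png

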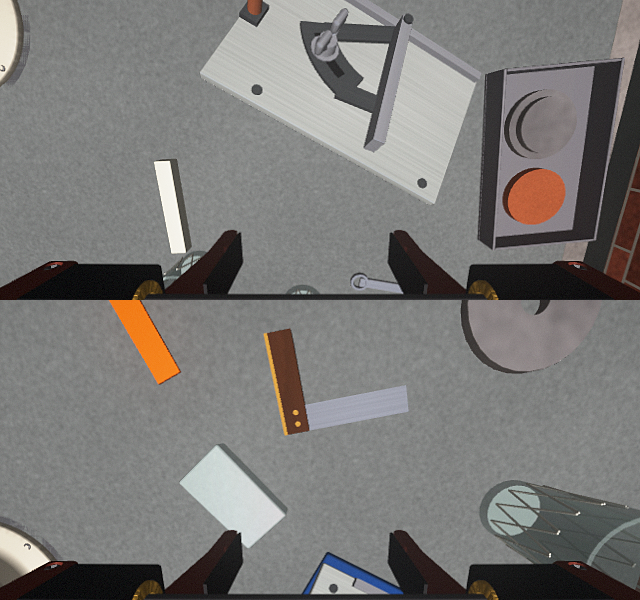

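w1 (top half) shows the bed with its high corners at (202,75) and (435,203), the fence swung in, and the wings near (330,33). w2 (bottom half) shows the try square stock from (277,332) to (297,432) with its blade extending to the right, the brass (outer) face on the left. Now I'll take a whole-bed shot and fit the square.

Run:
```python
from h import *
from station import r
r.reach([0.54,-0.30,0.46],[180,0,90]); s3=snap(r,"wrist","w3")
s=pickle.load(open("w2.pkl","rb"));f=s["frame"]
hsv=cv2.cvtColor(f,cv2.COLOR_RGB2HSV)
m=((hsv[...,1]>100)&((hsv[...,0]<28)|(hsv[...,0]>172))).astype(np.uint8)
m[:,:230]=0;m[:,330:]=0;m[150:]=0
c=max(cv2.findContours(m,0,1)[0],key=cv2.contourArea)
rect=cv2.minAreaRect(c);b=cv2.boxPoints(rect);print(rect)
P=onz(s,b,.026);print(np.round(P,4),np.round(np.linalg.norm(np.diff(P[[0,1,2]],axis=0),axis=1),4))
# blade: bluish grey, brighter
print(hsv[105,360],f[105,360],f[60,420],f[105,450])
g=f.astype(int);m2=((g[...,2]>g[...,0]+12)&(g[...,0]>110)).astype(np.uint8);m2[:,:300]=0;m2[:,425:]=0;m2[150:]=0;m2[:60]=0
c=max(cv2.findContours(m2,0,1)[0],key=cv2.contourArea);rb=cv2.minAreaRect(c);b=cv2.boxPoints(rb)
P=onz(s,b,.015);print(rb,np.round(P,4),np.round(np.linalg.norm(np.diff(P[[0,1,2]],axis=0),axis=1),4))
a=s3["frame"][40:290,150:550,::-1];cv2.imwrite("pics/w3z.png",cv2.resize(a,(800,500),interpolation=cv2.INTER_CUBIC))
```

```text
((286.6153869628906, 81.5769271850586), (104.13766479492188, 27.26013946533203), 78.69007110595703)
[[0.4134 0.3264 0.026 ]
 [0.4424 0.3315 0.026 ]
 [0.464  0.2243 0.026 ]
 [0.4325 0.2182 0.026 ]] [0.0295 0.1093]
[109  25 176] [159 165 176] [141 140 141] [132 132 131]
((357.35760498046875, 107.43080139160156), (25.93798828125, 102.07343292236328), 79.04593658447266) [[0.4576 0.2534 0.015 ]
 [0.5743 0.2751 0.015 ]
 [0.5824 0.2467 0.015 ]
 [0.4632 0.2241 0.015 ]] [0.1188 0.0295]
```

View pics/w3z.png

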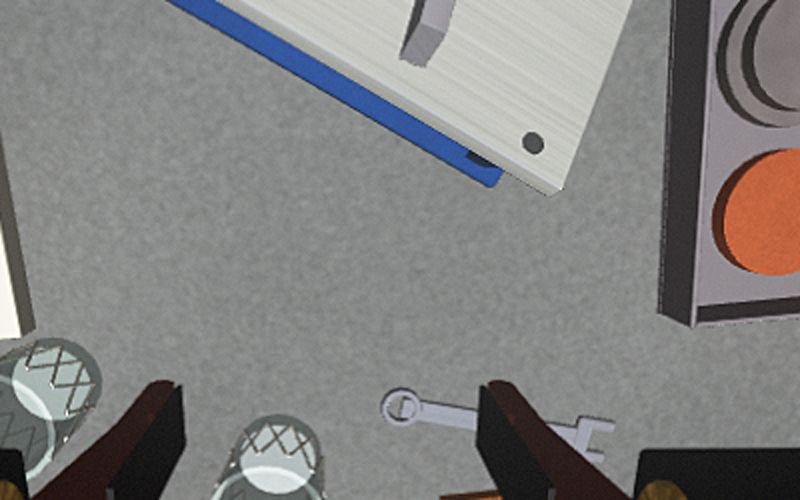

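w3 was shifted the wrong way: only the upper plate corner, near (555,193) in the crop, is in view. The square fit is good: yaw about 10.3°, stock centre (0.438, 0.275). I'll retake the whole bed.

Run:
```python
from h import *
from station import r
r.reach([0.56,-0.16,0.52],[180,0,90]); s=snap(r,"wrist","w4")
a=s["frame"][40:290,130:530,::-1];cv2.imwrite("pics/w4z.png",cv2.resize(a,(800,500),interpolation=cv2.INTER_CUBIC))
```

```text
(no output)
```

View pics/w4z.png

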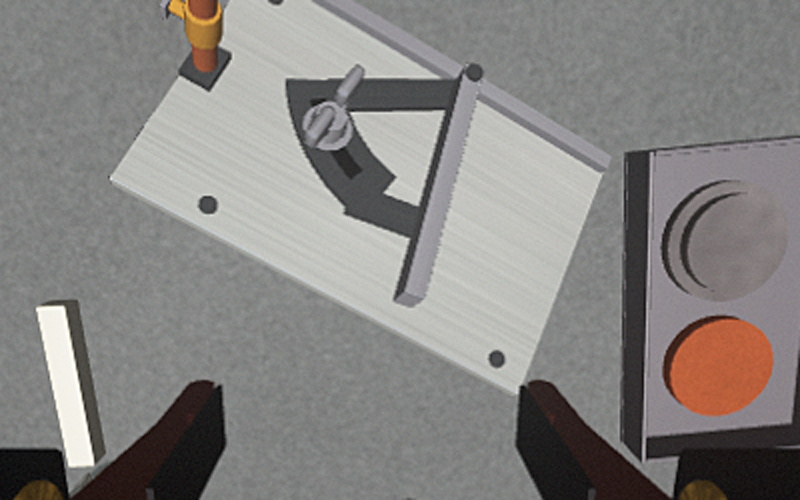

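w4 (crop pixels) shows plate corners (110,180) and (520,386), ledge end (610,158)/(603,170), pivot (474,71), nut hub (328,125), and wings from (358,72) to (313,140). Fitting the bed pose.

```bash
cat >> h.py <<'E'
def bedR(yaw): return Ro.from_euler('ZY',[yaw,-30],degrees=True).as_matrix()
E
python3 - <<'E'
from h import *
from scipy.optimize import least_squares
s=pickle.load(open("w4.pkl","rb"));s1=pickle.load(open("w1.pkl","rb"))
c=lambda x,y:(130+x/2,40+y/2)
pts=[((100,-150,0),c(110,180),s),((100,150,0),c(520,387),s),((-100,147,8),c(610,158),s),((-88,147,8),c(603,170),s),((-80,22,31),c(474,71),s),((0,-48,25),c(328,125),s),((100,-150,0),(202,74),s1),((100,150,0),(434.5,201),s1)]
def f(p,full=False):
    R=bedR(p[3]);return np.concatenate([proj(q,R@(np.array(X)/1e3)+p[:3])[0]-uv for X,uv,q in pts])
o=least_squares(f,[.57,-.09,.078,-118],x_scale=[.01,.01,.01,1],loss='soft_l1')
print(o.x);print(np.round(f(o.x).reshape(-1,2),1))
T=o.x
C,d=ray(s,[c(358,72),c(313,140),c(411,299),c(474,71)])
R=bedR(T[3]);n=R[:,2]
for i,h in enumerate([.042,.042,.030,.030]):
    q0=T[:3]+n*h;P=C+d[i]*((q0-C)@n/(d[i]@n));print(np.round(1e3*R.T@(P-T[:3]),1))
np.save("bed.npy",T)
from station import r
# IK checks
sqR=lambda: None
for flip in(0,180):
    Rt=R@Ro.from_euler('z',90+flip,degrees=True).as_matrix()@np.diag([1,-1,-1.])
    print(flip, Ro.from_matrix(Rt).as_euler('xyz',degrees=True))
    for b in([-73,84,29],[-73,84,120],[0,-48,50],[0,-48,120]):
        g=T[:3]+R@(np.array(b)/1e3)-Rt[:,2]*.163
        print(b,np.round(g,3),r.inverse_kinematics(list(g),list(Ro.from_matrix(Rt).as_euler('xyz',degrees=True))))
for flip in(0,180):
    y=10.3+flip;Rt=Ro.from_euler('z',y+90,degrees=True).as_matrix()@np.diag([1,-1,-1.])
    print(r.inverse_kinematics([.438,.275,.192],list(Ro.from_matrix(Rt).as_euler('xyz',degrees=True))))
E
```

```text
[ 5.72328548e-01 -9.31201793e-02  7.09016580e-02 -1.18115050e+02]
[[ 1.3 -0.4]
 [-0.3  1.8]
 [-0.8 -1.6]
 [ 0.4 -1.4]
 [-1.   1.4]
 [ 2.2 -4.4]
 [-0.6  0.3]
 [ 0.   1.1]]
[-26.6 -45.8  42. ]
[ 31.6 -49.5  42. ]
[88.8 48.8 30. ]
[-83.7  22.5  30. ]
0 [ 1.50000000e+02 -1.27222187e-14 -2.81150498e+01]
[-73, 84, 29] [0.721 0.008 0.201] [  3.56926671  34.36205347  57.93157821 -25.91013784 103.16464096
 119.16478573]
[-73, 84, 120] [0.743 0.048 0.279] [  6.37793353  37.13446791  46.03959609 -26.50850273 112.58637131
 117.58388135]
[0, -48, 50] [0.58  0.023 0.255] [  5.81084913  11.26467903  81.35574005 -25.2951414  103.8378239
 121.38701944]
[0, -48, 120] [0.597 0.054 0.316] [  8.38265115  13.06726744  73.08878786 -25.46162598 110.78019801
 120.92076882]
180 [-1.50000000e+02  2.54444375e-14  1.51884950e+02]
[-73, 84, 29] [0.721 0.008 0.201] [  3.56926671  34.36205347  57.93157821 -25.91013784 103.16464096
 -60.83521427]
[-73, 84, 120] [0.743 0.048 0.279] [  6.37793353  37.13446791  46.03959609 -26.50850273 112.58637131
 -62.41611865]
[0, -48, 50] [0.58  0.023 0.255] [  5.81084913  11.26467903  81.35574005 -25.2951414  103.8378239
 -58.61298056]
[0, -48, 120] [0.597 0.054 0.316] [  8.38265115  13.06726744  73.08878786 -25.46162598 110.78019801
 -59.07923118]
[ 28.35336503  -3.81831417 101.38811388   0.          82.43020029
  18.05336503]
None
```

Run:
```python
from h import *
from scipy.optimize import least_squares
d=pickle.load(open("snap0.pkl","rb"));s=pickle.load(open("w4.pkl","rb"));s1=pickle.load(open("w1.pkl","rb"));s2=pickle.load(open("w2.pkl","rb"))
print("vase",onz(d["wrist"],[[425,77]]),onz(s2,[[513,210]]),onz(d["side"],[[228.5,236]]))
c=lambda x,y:(130+x/2,40+y/2)
pts=[((100,-150,0),c(110,180),s),((100,150,0),c(520,387),s),((-100,147,8),c(610,158),s),((-88,147,8),c(603,170),s),((-80,22,31),c(474,71),s),((0,-48,42),c(335.5,106),s),((100,-150,0),(202,74),s1),((100,150,0),(434.5,201),s1)]
for z in(.074,.078):
    def f(p):
        R=bedR(p[2]);return np.concatenate([proj(q,R@(np.array(X)/1e3)+[p[0],p[1],z])[0]-uv for X,uv,q in pts])
    o=least_squares(f,[.57,-.09,-118],x_scale=[.01,.01,1],loss='soft_l1')
    print(o.x,np.round(f(o.x).reshape(-1,2),1).tolist())
T=np.array([o.x[0],o.x[1],.078,o.x[2]]);np.save("bed.npy",T)
# check by side view: project corners
R=bedR(T[3]);
for X in[(100,-150,0),(100,150,0),(-100,150,0),(-100,-150,0)]: print(X,proj(d["side"],R@(np.array(X)/1e3)+T[:3]),proj(d["scene"],R@(np.array(X)/1e3)+T[:3]))
from station import r
for lean in(0,15,25):
  Rt=R@Ro.from_euler('x',-lean,degrees=True).as_matrix()@Ro.from_euler('z',90,degrees=True).as_matrix()@np.diag([1,-1,-1.])
  for b in([-73,94,31],[-73,119,31],[-65,119,100]):
    g=T[:3]+R@(np.array(b)/1e3)-Rt[:,2]*.163;e=list(Ro.from_matrix(Rt).as_euler('xyz',degrees=True))
    q=r.inverse_kinematics(list(g),e)
    print(lean,np.round(g,3),None if q is None else np.round(q,1))
```

```text
vase [[0.73347925 0.12391772 0.        ]] [[0.73917674 0.11836888 0.        ]] [[0.73540029 0.11620562 0.        ]]
[ 5.72146165e-01 -9.35496516e-02 -1.18215141e+02] [[0.1, -0.2], [-0.1, 3.1], [-0.2, -1.1], [1.0, -0.9], [-0.7, 1.5], [0.6, -2.0], [-1.8, -0.0], [0.6, 2.3]]
[ 5.71753560e-01 -9.39520462e-02 -1.18271881e+02] [[-1.6, 0.1], [0.2, 4.6], [0.6, -0.8], [1.7, -0.5], [-0.4, 1.4], [0.2, -2.0], [-3.6, -0.4], [1.4, 3.6]]
(100, -150, 0) [[372.83916127 190.49902013]] [[267.01557157 190.48172219]]
(100, 150, 0) [[310.94698226 150.00698247]] [[286.27923495 253.81301323]]
(-100, 150, 0) [[264.4668484  192.98686623]] [[348.26659966 266.32447731]]
(-100, -150, 0) [[320.40019854 241.37654112]] [[319.59794579 205.44975031]]
0 [0.73  0.003 0.21 ] [  3.1  35.5  55.5 -26.1 104.3 118.3]
0 [ 0.752 -0.009  0.21 ] [  2.2  39.   50.5 -26.5 105.1 116.8]
0 [0.766 0.015 0.273] [  3.9  40.7  41.7 -27.2 112.3 114.9]
15 [ 0.766 -0.02   0.205] [ -0.2  48.5  37.7 -20.7 120.7 115.7]
15 [ 0.788 -0.032  0.205] [ -1.   53.2  30.5 -21.7 122.7 113.8]
15 [ 0.801 -0.007  0.268] [  0.6  57.3  17.8 -23.3 131.3 111.5]
25 [ 0.787 -0.037  0.196] [ -2.4  58.8  23.7 -17.7 132.5 114.8]
25 [ 0.809 -0.049  0.196] [ -3.1  66.1  12.1 -19.5 136.4 112. ]
25 [ 0.823 -0.024  0.26 ] None
```

The vase is at (0.736, 0.118), close to the corner, so I'll lean the tool 15° about the jaw axis away from it. Now picking the square.

```bash
cat >> h.py <<'E'
def tool(Rf,lean=15): return Rf@Ro.from_euler('x',-lean,degrees=True).as_matrix()@Ro.from_euler('z',90,degrees=True).as_matrix()@np.diag([1,-1,-1.])
def eul(R): return [float(v) for v in Ro.from_matrix(R).as_euler('xyz',degrees=True)]
def tcp(g,Rt): return [float(v) for v in np.asarray(g)-Rt[:,2]*.163]
SQY=10.3; SQC=np.array([.438,.275,0]); SQR=Ro.from_euler('z',SQY,degrees=True).as_matrix()
def sqg(h): return SQC+SQR@np.array([0,.010,h])   # grasp point over bench place
E
python3 - <<'E'
from h import *
from station import r
Rt=tool(SQR)
r.reach(tcp(sqg(.13),Rt),eul(Rt)); print(r.sense()["clock"])
r.servo_line(tcp(sqg(.031),Rt),speed=.1); a=r.sense()
r.grab(50); r.wait(.2); b=r.sense()
print(a["tcp_pos"]-tcp(sqg(.031),Rt),a["contact_force"],b["contact_force"],b["opening"])
r.servo_line(tcp(sqg(.13),Rt),speed=.1); r.wait(.2); c=r.sense(); print(c["contact_force"],c["opening"],c["clock"])
snap(r,"side","s5"); snap(r,"wrist","w5")
A=cv2.imread("pics/s5.png")[170:370,180:400];B=cv2.imread("pics/w5.png")
cv2.imwrite("pics/m5.png",np.hstack([cv2.resize(A,(330,300)),cv2.resize(B,(470,300))]))
E
```

```text
7.0333
[0.00026334 0.00019566 0.00089959] [-0.11098594  0.46988766  1.4289952 ] [0.14532741 0.19654785 1.03934561] 0.029786257886514497
[ 0.31083931 -0.24706948 -3.53034948] 0.02949718278738799 10.6417
```

View pics/m5.png

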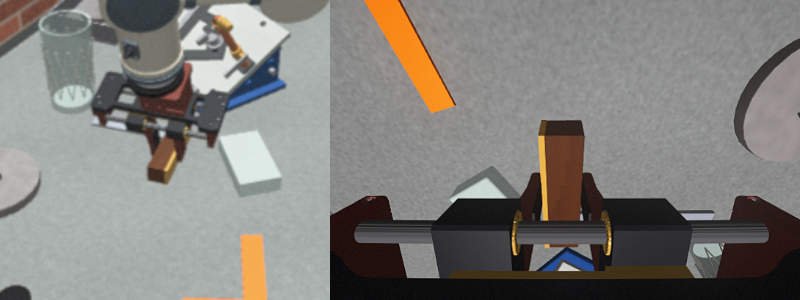

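Square held: weight registers (about 4.6 N change), opening 29.5 mm, level in hand. Checking IK for the approach.

```bash
cat >> h.py <<'E'
T=np.load("bed.npy"); BR=bedR(T[3])
def bp(b): return T[:3]+BR@(np.array(b,float)/1e3)
def binv(p): return 1e3*BR.T@(np.asarray(p)-T[:3])
E
python3 - <<'E'
from h import *
from station import r
Rt=tool(BR)
for b in([20,110,170],[-30,115,120],[-30,127,90],[-60,127,60],[-60,127,31],[-73,127,31],[-73,94,31]):
    g=tcp(bp(b),Rt);q=r.inverse_kinematics(g,eul(Rt));print(b,np.round(g,3),None if q is None else np.round(q,1))
E
```

```text
[20, 110, 170] [ 0.775 -0.037  0.372] [ -1.4  53.6  12.9 -28.1 138.2 103.9]
[-30, 115, 120] [ 0.788 -0.023  0.303] [ -0.4  54.   19.3 -24.5 132.5 109.3]
[-30, 127, 90] [ 0.792 -0.042  0.277] [ -1.7  54.2  21.7 -24.2 129.6 109.3]
[-60, 127, 60] [ 0.797 -0.033  0.236] [ -1.   55.2  24.3 -22.8 126.6 111.8]
[-60, 127, 31] [ 0.79  -0.045  0.211] [ -1.9  53.5  29.4 -22.3 123.1 112.5]
[-73, 127, 31] [ 0.795 -0.035  0.205] [ -1.2  54.9  27.9 -22.  123.4 113.2]
[-73, 94, 31] [ 0.766 -0.02   0.205] [ -0.2  48.5  37.7 -20.7 120.7 115.7]
```

```bash
cat > probe.py <<'E'
from h import *
from station import r
Rt=tool(BR)
def F(n=3):
    return BR.T@np.mean([ (r.wait(.02),r.sense()["contact_force"])[1] for _ in range(n)],axis=0)
def go(b,sp=.05): r.servo_line(tcp(bp(b),Rt),speed=sp)
E
python3 - <<'E'
from probe import *
Rs=tool(SQR)
g=tcp(sqg(.30),Rs); r.servo_line(g,speed=.25)
r.reach([.55,-.1,.5],eul(Rt)); r.reach(tcp(bp([20,110,170]),Rt),eul(Rt))
r.servo_line(tcp(bp([-60,127,55]),Rt),speed=.12); go([-60,127,38]); r.wait(.3); F0=F(6); print(r.sense()["clock"],F0)
z=38
while z>24:
    z-=1; go([-60,127,z],.03); f=F()-F0
    if abs(f[2])>3: break
print("z",z,np.round(f,1))
zz=z+1.0; go([-60,127,zz],.03); F1=F(6); print(np.round(F1-F0,2))
x=-60
while x>-84:
    x-=1; go([x,127,zz],.03); f=F()-F1
    if abs(f[0])>4: break
print("x",x,np.round(f,1),r.sense()["clock"], r.sense()["tcp_pos"]-tcp(bp([x,127,zz]),Rt))
np.save("pr.npy",np.r_[F0,F1,x,zz])
snap(r,"scene","c6");snap(r,"side","s6")
A=cv2.imread("pics/s6.png")[120:270,200:420];B=cv2.imread("pics/c6.png")[150:300,240:420]
cv2.imwrite("pics/m6.png",np.hstack([cv2.resize(A,(440,300),interpolation=2),cv2.resize(B,(360,300),interpolation=2)]))
E
```

```text
16.45 [-1.53761304  0.16576335 -2.85626884]
z 30 [-1.2  0.4  9. ]
[-1.17  0.76  7.99]
x -63 [ 4.7 -0.9  0.2] 20.1 [-0.0001934  -0.00069203  0.00100158]
```

View pics/m6.png

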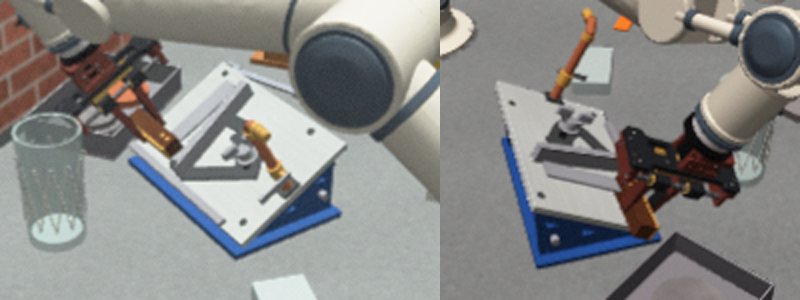

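The picture shows the square over the bed, blade clear of the fence, stock near the ledge. The x force at -63 is probably bed friction, since about 8 N normal remained. I'll lift slightly until unloaded, then continue to the ledge.

Run:
```python
from probe import *
p=np.load("pr.npy");F0=p[:3]
x=-62;z=p[7]
while z<36:
    go([x,127,z],.03);f=F()-F0;print("up",z,np.round(f,1))
    if f[2]<2.0:break
    z+=1
F1=F(6)
while x>-84:
    x-=1; go([x,127,z],.03); f=F()-F1; print(x,np.round(f,1),end=' ')
    if abs(f[0])>4: break
print(r.sense()["clock"])
np.save("pr.npy",np.r_[F0,F1,x,z])
```

```text
up 31.0 [1.2 0.6 9.9]
up 32.0 [1.3 0.2 5.4]
up 33.0 [-0.3 -0.8 -0.1]
-63 [-0.8  0.4  0.3] -64 [-1.2  0.2 -0.1] -65 [-0.5 -0.1  0.7] -66 [ 0.  -0.2  0.2] -67 [-0.   0.5  0.5] -68 [-0.4 -0.7  0.4] -69 [-1.  -0.2  0.5] -70 [-0.2 -0.2  0.6] -71 [-0.3 -0.   0.3] -72 [ 0.1 -0.3  0.6] -73 [ 0.1 -0.2  0.1] -74 [ 1.  -0.1  1.1] -75 [ 6.2 -0.9  0.5] 25.1
```

Ledge contact is at x ≈ -74.2, expected -73. Now sliding along it into the fence.

Run:
```python
from probe import *
p=np.load("pr.npy");F1=p[3:6];x=-75.;z=p[7]
y=127.
while y>82:
    y-=2 if y>102 else 1
    go([x,y,z],.04); f=F()-F1; print(int(y),np.round(f,1),end=' ')
    if f[0]>10: x+=.5
    if f[0]<3: x-=.5
    if f[1]>7: break
print(x,r.sense()["clock"])
r.wait(.3)
for i in range(3): print(np.round(F()-F1,1),r.sense()["torque"])
np.save("pr2.npy",[x,y,z])
snap(r,"wrist","w7");snap(r,"side","s7")
A=cv2.imread("pics/s7.png")[130:250,230:390];B=cv2.imread("pics/w7.png")
cv2.imwrite("pics/m7.png",np.hstack([cv2.resize(A,(400,300),interpolation=2),cv2.resize(B,(400,300),interpolation=2)]))
```

```text
125 [5.1 1.5 0.2] 123 [5.1 2.  0.4] 121 [ 5.9  1.4 -0.3] 119 [5.4 2.  0. ] 117 [5.6 1.9 0.7] 115 [5.5 2.  0.1] 113 [ 5.5  2.2 -0.2] 111 [5.3 2.1 0.1] 109 [5.  2.5 0.2] 107 [ 5.4  2.1 -0.2] 105 [5.3 2.4 0.4] 103 [4.9 2.  0.3] 101 [ 5.3  2.4 -0.1] 100 [ 5.1  2.8 -0.2] 99 [5.1 2.5 0.6] 98 [5.1 2.9 0. ] 97 [5.1 3.1 0.2] 96 [5.  2.9 0.4] 95 [ 5.   2.1 -0.1] 94 [ 4.7  2.5 -0.1] 93 [ 4.7  2.4 -0. ] 92 [ 5.2  2.4 -0.1] 91 [ 4.9  2.9 -0.5] 90 [ 4.6  4.3 -0.1] 89 [ 4.   8.6 -0.4] -75.0 32.6
[ 4.7  8.7 -0.7] [-0.86350101 -1.05899611  0.84063429]
[ 3.5  7.6 -0.2] [-0.85352105 -0.98017011  0.7755258 ]
[ 4.5  8.4 -0.1] [-0.83376153 -1.03095     0.74158484]
```

View pics/m7.png

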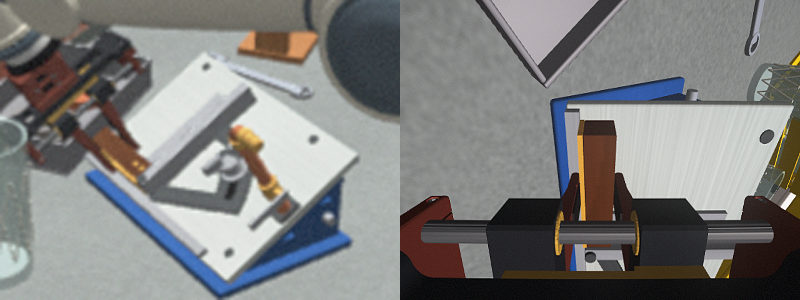

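Fence contact stiffened at y ≈ 90 and the square looks seated in the corner. Stock and ledge edges run parallel in the wrist view. I'll check the fence angle numerically with line segments in the side view, still pressing.

```bash
cat > ang.py <<'E'
from h import *
def segs(s,z,box,Lmin=60):
    x0,y0,x1,y1=box;k=4
    g=cv2.cvtColor(s["frame"],cv2.COLOR_RGB2GRAY)[y0:y1,x0:x1]
    g=cv2.resize(g,None,fx=k,fy=k,interpolation=cv2.INTER_CUBIC)
    L=cv2.createLineSegmentDetector().detect(g)[0].reshape(-1,2,2)
    L=(L+.5)/k-.5+[x0,y0];n=BR[:,2];out=[]
    for l in L:
        C,d=ray(s,l);q=T[:3]+n*z/1e3
        P=C+d*(((q-C)@n)/(d@n))[:,None];b=(P-T[:3])@BR*1e3
        v=b[1]-b[0];ln=np.hypot(*v[:2])
        if ln<Lmin or np.abs(b[:,:2]).max()>190: continue
        a=np.degrees(np.arctan2(v[1],v[0]));a=(a+45)%180-45
        out.append((round(a,2),round(ln),np.round(b[0,:2]).tolist(),np.round(b[1,:2]).tolist()))
    return sorted(out)
E
python3 - <<'E'
from ang import *
s=pickle.load(open("s7.pkl","rb"))
print("z30");[print(o) for o in segs(s,30,(225,130,395,255),90)]
E
```

```text
z30
(np.float64(-0.79), 160, [-104.0, -178.0], [56.0, -180.0])
(np.float64(-0.36), 160, [-78.0, 15.0], [81.0, 14.0])
(np.float64(-0.19), 125, [89.0, 114.0], [-37.0, 115.0])
(np.float64(89.65), 157, [88.0, -175.0], [89.0, -18.0])
(np.float64(89.66), 271, [-119.0, 89.0], [-120.0, -182.0])
(np.float64(89.74), 237, [-104.0, 117.0], [-105.0, -120.0])
(np.float64(89.74), 278, [-126.0, -188.0], [-125.0, 90.0])
(np.float64(108.73), 94, [140.0, -22.0], [110.0, 67.0])
(np.float64(114.71), 121, [-44.0, -122.0], [-94.0, -13.0])
```

The fence's top edge is at -0.36°, the ledge at -0.3° in the same frame, so the fence is square within about 0.1°. I'll do a short extra hold seated lightly on the bed, then back off and lay the square back where it came from.

Run:
```python
from probe import *
p=np.load("pr.npy");F1=p[3:6];x,y,z=np.load("pr2.npy")
go([x,y,z-1.2],.03);r.wait(.5);print(np.round(F()-F1,1))
go([x,y,z],.03);r.wait(.4);print(np.round(F()-F1,1))
go([x+1,y+3,z+.5],.04);go([x+8,y+15,z+2],.08);go([x+15,y+17,z+70],.15)
r.servo_line(tcp(bp([20,110,170]),Rt),speed=.25)
r.reach([.55,-.1,.5],eul(Rt))
Rs=tool(SQR);r.reach(tcp(sqg(.28),Rs),eul(Rs));r.servo_line(tcp(sqg(.06),Rs),speed=.25)
r.servo_line(tcp(sqg(.042),Rs),speed=.05);r.wait(.2)
f0=np.mean([r.sense()["contact_force"] for _ in range(3)],axis=0);h=.042
while h>.025:
    h-=.001;r.servo_line(tcp(sqg(h),Rs),speed=.03);r.wait(.05);f=r.sense()["contact_force"]-f0
    if f[2]>2.5:break
print(h,f,r.sense()["clock"],r.sense()["opening"])
snap(r,"side","s8")
```

```text
[4.5 8.1 2.6]
[ 3.9  8.3 -0.4]
0.029999999999999992 [-3.19939501 -1.90208589  8.28855903] 44.4167 0.029531012810469336
```

Run:
```python
from probe import *
Rs=tool(SQR)
r.let_go(); r.wait(.1)
g=np.array(r.sense()["tcp_pos"]);r.servo_line(list(g-Rs[:,2]*.06),speed=.15)
r.servo_line(list(g-Rs[:,2]*.06+[0,0,.12]),speed=.3)
r.grab(20)
snap(r,"side","s9")
r.reach([.56,-.13,.5],[180,0,90]);snap(r,"wrist","w9");print(r.sense()["clock"])
A=cv2.imread("pics/s9.png")[230:350,220:380];B=cv2.imread("pics/w9.png")[30:230,200:466]
cv2.imwrite("pics/m9.png",np.hstack([cv2.resize(A,(300,225),interpolation=2),cv2.resize(B,(500,376),interpolation=2)[:225]]) if 0 else np.vstack([cv2.resize(A,(800,600),interpolation=2)[:200],cv2.resize(B,(800,600),interpolation=2)[:400]]))
from ang import *
s=pickle.load(open("w9.pkl","rb"))
for zz,b in((42,(220,30,380,200)),):
    [print(o) for o in segs(s,30,(200,10,480,230),100)]
    print("nut");[print(o) for o in segs(s,44,(200,30,480,230),25) if np.hypot(*(np.mean([o[2],o[3]],axis=0)-[0,-48]))<20]
```

```text
49.825
(np.float64(-0.24), 104, [58.0, 133.0], [-46.0, 133.0])
(np.float64(-0.19), 156, [-70.0, 15.0], [86.0, 14.0])
(np.float64(89.7), 102, [-67.0, 131.0], [-67.0, 29.0])
(np.float64(89.74), 102, [-73.0, -97.0], [-73.0, 5.0])
(np.float64(89.75), 105, [-73.0, 29.0], [-72.0, 135.0])
(np.float64(89.77), 153, [105.0, -116.0], [106.0, 36.0])
nut
```

View pics/m9.png

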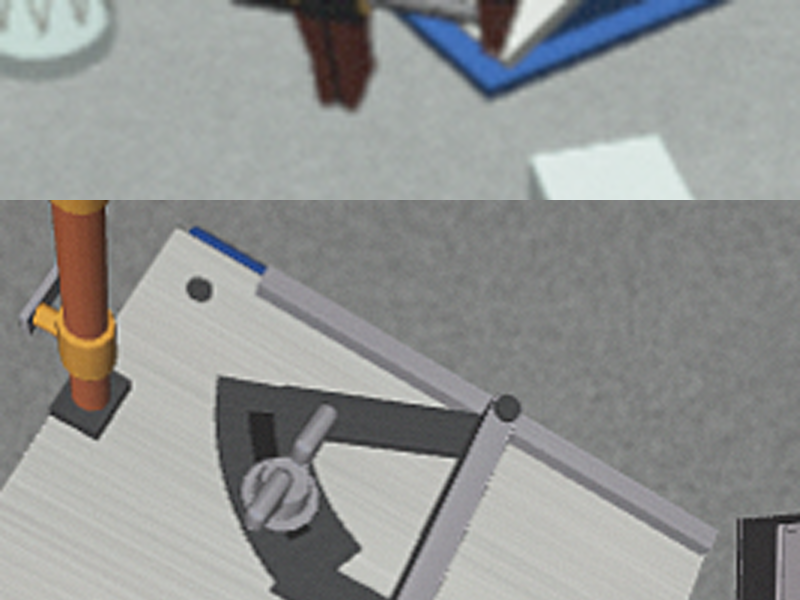

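Fence still square (-0.19° against -0.25°). The wings lie nearly along bed x, tips at about (309,99) and (285,138). With the fingers closed, I'll push the down-slope wing clockwise (jaws along bed x, clear of the pipe) until it hits the stop.

```bash
cat > nut.py <<'E'
from probe import *
Rn=tool(BR,0)
def pos(ph,gap=0,z=50):
    p=np.radians(ph);u=np.array([np.cos(p),np.sin(p)]);t=np.array([np.sin(p),-np.cos(p)])
    h=13.5*abs(t[0])+10*abs(t[1]); v=np.array([13.5,10])*np.tanh(3*t)
    c=np.array([0,-48])+(20-v@u)*u-t*(4.5+h+gap)
    return [c[0],c[1],z]
def gn(b,sp): r.servo_line(tcp(bp(b),Rn),speed=sp)
E
python3 - <<'E'
from nut import *
s=pickle.load(open("w9.pkl","rb"));C,d=ray(s,[[309,99.3],[284.8,138.3]]);n=BR[:,2];q=T[:3]+n*.042
P=C+d*(((q-C)@n)/(d@n))[:,None];b=(P-T[:3])@BR*1e3;v=b[0]-b[1];ph=np.degrees(np.arctan2(v[1],v[0]))%360
print(np.round(b,1),ph)
st=pos(ph,8)
for w in([st[0],st[1],190],st,pos(45)):
    print(np.round(w),r.inverse_kinematics(tcp(bp(w),Rn),eul(Rn)))
r.reach(tcp(bp([st[0],st[1],190]),Rn),eul(Rn))
r.servo_line(tcp(bp([st[0],st[1],70]),Rn),speed=.2);gn(st,.08);r.wait(.15)
f0=F(3);print(r.sense()["clock"],np.round(f0,1))
gn(pos(ph,1),.08)
a=ph
while a>34:
    a-=4;gn(pos(a),.06);f=F(1)-f0;p=np.radians(a);ft=-(f[0]*np.sin(p)-f[1]*np.cos(p))
    print(round(a),round(ft,1),np.round(f,0).astype(int).tolist(),end='; ')
    if np.linalg.norm(f)>25 or (a<60 and ft>13):break
print(r.sense()["clock"]);np.save("a.npy",a)
E
```

```text
[[-29.2 -46.1  42. ]
 [ 31.8 -49.1  42. ]] 177.18630206298167
[-23. -70. 190.] [ 13.19789112  15.74493311  64.25911533 -25.22142514 118.45116878
 122.93390302]
[-23. -70.  50.] [  8.36346547  10.60653651  82.53307257 -24.4838245  104.50596283
 124.14410112]
[ -2. -21.  50.] [  4.53170746  14.56025806  76.96081907 -25.70867562 104.34716467
 119.8553073 ]
53.2583 [0.2 0.2 0.1]
173 5.6 [0, -6, 2]; 169 4.9 [-1, -5, 1]; 165 5.7 [0, -6, 1]; 161 5.0 [0, -5, 0]; 157 4.3 [2, -5, 0]; 153 4.0 [0, -5, -1]; 149 3.0 [1, -4, -2]; 145 4.0 [0, -5, -2]; 141 3.1 [0, -4, -1]; 137 3.4 [0, -4, -1]; 133 3.6 [-1, -4, -1]; 129 3.8 [-2, -4, -1]; 125 3.3 [-1, -4, -1]; 121 3.4 [-2, -4, 0]; 117 3.7 [-3, -3, -1]; 113 3.0 [-2, -4, 0]; 109 3.5 [-3, -3, 0]; 105 2.9 [-2, -2, -1]; 101 2.4 [-2, -2, -1]; 97 3.0 [-3, -1, -1]; 93 3.1 [-3, 0, -1]; 89 2.0 [-2, -1, -1]; 85 2.8 [-3, 0, -1]; 81 2.5 [-3, 0, 0]; 77 3.9 [-5, -3, -1]; 73 4.0 [-5, -2, 0]; 69 3.9 [-5, -3, -2]; 65 4.9 [-6, -1, -2]; 61 4.2 [-5, -1, -2]; 57 4.4 [-5, 0, -1]; 53 3.7 [-4, 0, -2]; 49 4.9 [-6, 0, -1]; 45 4.2 [-4, 2, -1]; 41 3.6 [-4, 2, 0]; 37 4.8 [-5, 3, -1]; 33 8.5 [-7, 5, -2]; 63.1083
```

Run:
```python
from nut import *
a=float(np.load("a.npy"))
for k in range(4):
    a-=3;gn(pos(a),.06);f=BR.T@r.sense()["contact_force"];p=np.radians(a);ft=-(f[0]*np.sin(p)-f[1]*np.cos(p))
    print(round(a),round(ft,1),np.round(f,1))
    if ft>15:break
q=pos(a,6);gn(q,.1);gn([q[0],q[1],100],.25)
print(r.sense()["clock"])
r.reach([.56,-.13,.5],[180,0,90]);s=snap(r,"wrist","w10");snap(r,"side","s10");S=r.sense();print(S["clock"],S["contact_force"])
A=cv2.imread("pics/s10.png")[230:350,220:380];B=cv2.imread("pics/w10.png")[30:230,200:466]
cv2.imwrite("pics/m10.png",np.hstack([cv2.resize(A,(240,180)) if 0 else cv2.resize(A,(320,400),interpolation=2),cv2.resize(B,(480,400),interpolation=2)]))
from ang import *
[print(o) for o in segs(s,30,(200,10,480,230),100)]
```

```text
30 12.6 [-11.    8.2  -1.1]
27 17.1 [-15.   11.5  -2.5]
64.2083
66.3417 [-0.93315527 -0.41360182 -0.01085737]
(np.float64(-0.22), 127, [59.0, 133.0], [-68.0, 134.0])
(np.float64(-0.2), 136, [-50.0, 14.0], [86.0, 14.0])
(np.float64(89.71), 106, [-73.0, 29.0], [-72.0, 135.0])
(np.float64(89.76), 155, [105.0, -117.0], [106.0, 38.0])
```

View pics/m10.png

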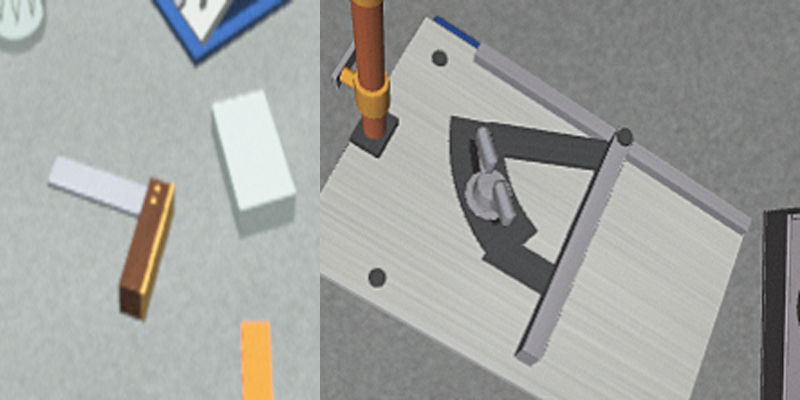

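The wings now run from (291,95) to (304,140) in the full image, and the square lies flat on the bench. Checking the wing angle before handing in.

Run:
```python
from h import *
s=pickle.load(open("w10.pkl","rb"));C,d=ray(s,[[290.9,95],[303.6,140]]);n=BR[:,2];q=T[:3]+n*.042
P=C+d*(((q-C)@n)/(d@n))[:,None];b=(P-T[:3])@BR*1e3;v=b[1]-b[0];ph=np.degrees(np.arctan2(v[1],v[0]));print(b,ph,"q=",np.radians(45-ph)+2.8)
if 40<ph<51:
    from station import r
    print(r.sense()["clock"]);r.hand_in()
```

```text
[[-20.91866825 -67.06957903  42.        ]
 [ 23.23602323 -28.75432034  42.        ]] 40.94982916470167 q= 2.8706888163442046
66.3417
the job is handed in; nothing more can be done
```

The job is handed in at 66.3 s of the 72 s allowed. I got no verdict from the station, but my last checks agreed that every step was met.

- **Squaring the fence:** I pressed the try square into the corner with about 4–5 N on the ledge and 8 N towards the fence. I held it for well over half a second. The fence then read within about 0.1° of square to the ledge, from line fits in the side view.
- **Laying the square down:** I put it back where it came from on the bench. The last side picture shows it lying flat, clear of the sled.
- **Tightening the nut:** I pushed one wing clockwise with closed fingers until the force climbed from about 4 N to 17 N, which I took as the stop. The wings then measured about 41°, a reading of about 2.87 against the 2.80 stop. That fits fully tight within measuring error.
- **After tightening:** The fence was still square, at -0.20° against -0.24 to -0.29° for the ledge and plate edges. The gripper was clear of everything. I saw no bystander displaced in the views I checked, though I did not measure each one.

**Disagreements along the way:**
- The bed height from my image fit was uncertain by about 5 mm, so I found the surfaces by touch. The ledge was about 1 mm and the fence about 4 mm from where I expected them.
- My first touch on the bed loaded it with about 9 N, more than the 3 N I was aiming for. I backed off before pressing the square into the corner.

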